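# Open the dial padlock on the specimen case and hold it over the tray

### The arm

A 7-joint arm with a two-finger parallel gripper is mounted at the origin on the work surface. World frame = base frame: x ahead of the robot, y to its left, z up, the work surface at z = 0. Lengths are in m, angles in rad, forces in N, time in s.
With the tool pointing down it reaches from about 0.4 to 0.875 m from the base axis. Payload 19.3 kg.
Tool frame: the origin (TCP) lies between the finger pads; the fingertips stand 19 mm ahead of it and the grasp point (between the pads) is the TCP; z points along the fingers, y is the direction in which the jaws open and shut (so a half turn about z gives the same grasp; the last joint's range is limited). The gripper opens to 85 mm and grips with 20 to 120 N. Pads are 22 mm wide; open, the fingers measure 114 mm over their backs; the gripper's body (76 mm by 85 mm) begins 54 mm behind the grasp point. The pads swing forward as they close: fully open they stand 13 mm farther back than shut.
Start: joints at [1.073, 0.521, -0.036, 1.599, 0.021, 1.021, -0.113], TCP at [0.259, -0.569, 0.25] pointing down, gripper open.
Joint ranges: [-2.91, 2.91], [-0.3, 2.13], [-1.5, 1.42], [0.17, 2.43], [-1.26, 4.41], [0.16, 1.93], [-2.52, 2.52]. Speed limits (rad/s): [1.89, 1.89, 2.39, 2.39, 3.01, 3.01, 3.01].

### API

Orientations are given as [roll, pitch, yaw] about the fixed x, y, z axes, in that order (R = Rz(yaw) Ry(pitch) Rx(roll)).
In Python, from workcell import status, imaging, bot gives the robot as it stands.
- The arm moves only by the shell command python3 -m handwheel 'ROWS' [FORCE]. ROWS is JSON, a list of rows, each an object with "offset": the shift along the tool's x, y, z in mm, a list of three; "rot": the turn, a rotation vector about the tool's x, y, z in degrees, a list of three; "claw": the opening, from -1 (shut) to 1 (fully open). A call has 1 to 12 rows; each row shifts and turns the commanded pose from where the row before left it, along the tool's axes as they then stand; what a row does not reach is not made up. A row lasts 1/10 s, in which the tool goes at most 50 mm and 8.59 degrees, less where a joint would pass 70% of its speed; a pose out of reach is approached as far as the arm can. A call is refused whole if a number of a shift passes 50 or a number of a turn 8.59, either way. A call with a gripper value outside its range is refused whole. The fingers move at their own pace and stop on an object; FORCE is the grip in N (left out, the last holds). Time passes only in rows, so rows that do not move let the fingers close. It gives the time, the measured TCP pose, the force and the opening at its end, in the units of the state.
- status.observe(): the state, without advancing time (a new reading comes with each control period).
- imaging.grab_frame(name): name is "side" or "top" or "wrist"; returns a dict with "color" (400x640x3 uint8, red, green, blue), "range_z" (400x640 float32, m along the optical axis (not along the pixel's ray), 0 where there is no reading), "fx", "fy", "cx", "cy" (pixels), "distortion" ([k1, k2, p1, p2, k3] as OpenCV has them; the pictures are not rectified), "camera_from_world" (4x4, takes a point from world to camera coordinates). Camera axes: x right, y down, z forward; pixel columns grow to the right and rows downward; lengths in m; the calibration is good to about 2 mm. A picture is of the moment at which its call begins.
- bot.job_done(): hands the job in, once; it reports no verdict.
Trained networks look in the newest picture that a camera, given by its name, has taken for a name from the list of things; names that differ only in an ending like _2 or _b are one class to them, and where a whole thing is asked for, a point or a joint stands for the part that bears it (a point fixed in the world has none). Each returns a list of dicts, best first, with "conf" (0 to 1); they miss things now and then, are a little off and sometimes report something else, mostly with a low value. They report only what shows in the picture. A call takes as long as a camera call. They do not tell look-alikes from the thing itself.
- imaging.regions_of(thing, camera): "region" (400x640 bool, what is visible of it) and "box" ([centre column, centre row, width, height] in pixels, round what is visible of it).
- imaging.mark_of(thing, camera): "uv" ([column, row] in pixels: a listed point, or the origin of a listed thing).
The state is a dict: "clock": time; "qpos": joint angles; "qd": joint speeds; "joint_efforts": joint torques, N m; "position": TCP position; "tool_rot": TCP orientation; "force": force on the tool from outside, world axes, zero at the start; "moment": the same for the moment, N m; "grip_width": finger opening in m.
Only numpy, scipy, OpenCV 4.12 (cv2) and the standard library are available. Lean on these libraries where they do the work, as an engineer would, in place of code of your own. Each camera call takes 0.05 s, during which the arm holds its last target.

### The job

Unlock the padlock that lies in the hasp of the specimen case: turn its dial, click by click, until the pointer on the dial stands at the index mark beside the shackle, then pull the shackle out of the lock as far as it goes. Take the open lock off the case and present it over the middle of the empty steel tray, level with its dial upwards and its underside about 10 cm above the bench. Finish while still holding it there, steady and with the shackle still out; leave everything else where it is.

Things in the scene. Friction and masses are not known exactly. Their poses are not given: they have to be found in the camera images.
- case: Aluminium specimen case, fixed, 180 x 180 mm, lid top 90 mm high; origin under its centre, x to its hinge side, away from the robot, z up. The padlock lies on its back at the front (-x) edge of the lid, along the case's x. Two 10 mm high brackets stand 1.5 mm off the lock's rear corners, so it can turn by 3 or 4 degrees in the hasp.
- lug (a point): Hasp lug on the case's front edge: this point is the centre of its 13 mm square hole, 12 mm above the lid. Closed steel loop, 8 mm thick along the case's x, 27 mm wide, top 24.5 mm above the lid. The shackle's short leg (lock y = -24 mm) passes through it, so the lock cannot be lifted before the shackle is out.
- lock: Steel dial padlock, loose, 0.43 kg nominal with dial and shackle. Body 64 (x) x 62 (y) x 24 mm thick; origin at the centre of its underside, on the dial's axis; x points from shackle to rear, z up out of the dial. Raised index mark 8 x 4 mm on its face at -x, between dial and shackle. Once the shackle is fully out, the lock lifts straight up by its dial or by the sides of its body.
- dial_grip (a point): Centre of the dial: a knurled round black knob, 42 mm diameter, 24 mm tall, standing on the lock's face. The point lies on its axis, half way up: 36.5 mm above the lock's underside, 12 mm below the dial's top. It turns about the lock's z.
- pointer_tip (a point): Outer end of the raised metal pointer ridge on the dial's top, 20 mm from the axis, 50 mm above the lock's underside. The lock can open when it points to the lock's -x, at the index mark.
- dial (a joint): Dial angle, rad: 0 with the pointer at the index mark, growing counter-clockwise seen from above. A click notch every 0.524 rad (30 deg); starts in a notch two to four notches counter-clockwise of the mark, so turn it clockwise. About 0.1 N m passes a click; let go, it snaps into the nearest notch. The shackle is blocked unless within about 0.13 rad of 0. Stops at -1.2 and 2.75.
- shackle (a joint): How far the shackle is out of the lock, m: 0 shut, 0.028 at its end stop. It slides to the lock's -x against about 3 N of friction and stays where it is left. From 0.022 on, its short leg is clear of the hasp lug.
- bow (a point): Middle of the shackle's bow: round steel bar 9 mm thick along the lock's y (straight for 28 mm), 84 mm from the dial's axis when shut, 12 mm above the lock's underside, overhanging the case's front by 48 mm with nothing beneath. Legs at lock y = -24 and +24 mm, 39 mm clear between them; 42 mm from the bar's axis to the lug when shut, more as it is drawn out.
- tray_in (a point): Centre of the inner floor of the empty steel tray, fixed, 160 x 200 mm, 22 mm high, floor 3 mm above the bench.
- jar: Bystander: glass jar, 62 mm across, 75 mm high, between case and tray; origin under its centre.
- spatula: Bystander: spatula 170 mm long, lying on the bench between case and tray, nearer the robot.
- dish_lid: Bystander: clear dish lid, 58 mm across, 14 mm high, on the rear half of the case's lid; origin under its centre.
- dishes: Bystander: stack of clear dishes, 90 mm across, 56 mm high, far left; origin under its centre.
- beaker: Bystander: glass beaker, 70 mm across, 90 mm high, far right; origin under its centre.
- flask: Bystander: small white bottle, 48 mm across, 100 mm high, between case and tray, behind the jar; origin under its centre.
Things that resemble listed ones, but are neither listed nor needed, are in the scene too. What is shaped like the lock but green is not meant.

How it is judged:
On the way, in this order (a step that is already met when the one before it is completed fails the run):
1. the dial stands with its pointer at the index mark, within 0.15 rad, the shackle still shut (value of joint dial between -0.15 and 0.15 rad and value of joint shackle below 0.005 m), for 0.2 s.
2. the shackle is pulled out of the lock by at least 22 mm while the lock still lies on the case (value of joint shackle above 0.022 m and z of lock in the frame of case below 0.11 m and horizontal distance between lock and case below 0.09 m), for 0.1 s.
At the end, for the whole second after the job is handed in: The robot holds the lock (finger force over 1 N) with its shackle at least 20 mm out, dial upwards within 0.3 rad of level, still (under 0.03 m/s), its underside centre 60 to 160 mm above the bench and within 50 mm of the tray's centre seen from above, touching neither case nor tray (value of joint shackle above 0.02 m and contact force between the fingers and lock above 1 N and horizontal distance between lock and tray_in below 0.05 m and height (world z) of lock between 0.06 and 0.16 m and angle between lock's own z axis and vertical below 0.3 rad and contact force between lock and case below 0.2 N and contact force between lock and tray below 0.2 N and linear speed of lock below 0.03 m/s); the arm keeps its last pose, push and grip.
It fails at once if a bystander is moved by more than 30 mm (distance of any of jar, spatula, dish_lid, dishes, beaker, flask from where it was at the start of the episode above 0.03 m).
It also fails if it takes over 70 s, if anything falls off the work surface, if the arm or the gripper's body presses on something with over 40 N, if the wrist force passes 120 N, or if a joint passes its speed limit or range.

## Working session

There is one attempt and no reset: what is moved stays moved. The work goes in short steps, Python scripts to look and compute and a shell command to move; the robot and the scene stay as the last step left them, time stands still between calls to the robot, and variables do not carry over. Pictures are saved under pics/ and viewed, and the job is handed in when it is done.

```bash
ls; mkdir -p pics; python3 - <<'E'
from workcell import status, imaging, bot
import cv2
print(status.observe())
for n in ["side","top","wrist"]:
    f=imaging.grab_frame(n); cv2.imwrite(f"pics/{n}0.png",f["color"][:,:,::-1]); print(n,f["fx"],f["fy"],f["cx"],f["cy"],f["distortion"]); print(f["camera_from_world"])
E
```

```text
pics
{'clock': 0.0, 'qpos': array([ 1.072814  ,  0.52201299, -0.03633601,  1.60005839,  0.02119836,
        1.02109685, -0.11278524]), 'qd': array([ 0.00059743,  0.00277555,  0.00065718, -0.00131283,  0.00046303,
        0.0019091 ,  0.00143429]), 'joint_efforts': array([ 2.92282202e-04, -9.27111554e+01,  1.97974853e+00, -3.69925153e+01,
        1.80127082e-02,  8.14740022e-03,  6.44597463e-06]), 'position': array([ 0.25911094, -0.5683798 ,  0.24970822]), 'tool_rot': array([-3.14040481e+00,  8.10080914e-05,  4.27794671e-01]), 'force': array([-0.43155952, -0.02201868, -0.77272715]), 'moment': array([ 0.00694025, -0.03374744, -0.0494371 ]), 'grip_width': 0.0854337238485827}
side 385.21102070162203 385.21102070162203 324.95907822457326 192.19689464318526 [-0.08661127  0.          0.          0.          0.        ]
[[-0.91031219 -0.41383087 -0.00870195  0.42364822]
 [-0.24894768  0.5641691  -0.78723458  0.19656577]
 [ 0.33069134 -0.7144629  -0.61659225  1.08698891]
 [ 0.          0.          0.          1.        ]]
top 422.4680911098261 422.4680911098261 315.4910886720281 197.91753205785992 [-0.05834127  0.          0.          0.          0.        ]
[[ 0.00606557 -0.99991233  0.01177002 -0.01400689]
 [-0.98115476 -0.00822417 -0.19304843  0.49099094]
 [ 0.19312831 -0.01037726 -0.98111863  1.23290468]
 [ 0.          0.          0.          1.        ]]
wrist 313.6254565481384 313.6254565481384 322.6385380000133 205.75621422704944 [-0.03053398  0.          0.          0.          0.        ]
[[ 4.14562110e-01 -9.10021000e-01 -1.91908273e-04 -6.25175575e-01]
 [-8.64894085e-01 -3.94070009e-01  3.10913251e-01 -3.97491488e-02]
 [-2.83013213e-01 -1.28726873e-01 -9.50438274e-01  3.79636908e-01]
 [ 0.00000000e+00  0.00000000e+00  0.00000000e+00  1.00000000e+00]]
```

View pics/top0.png

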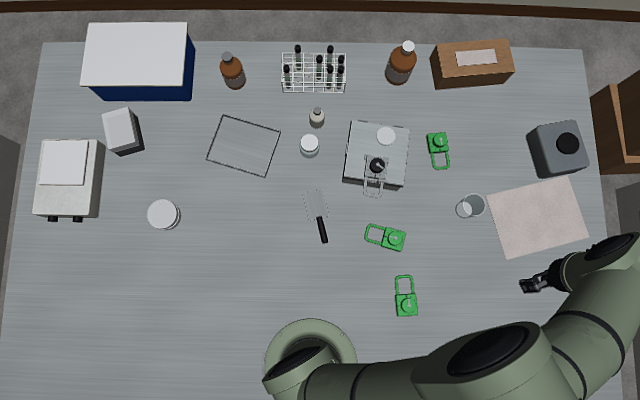

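View pics/side0.png

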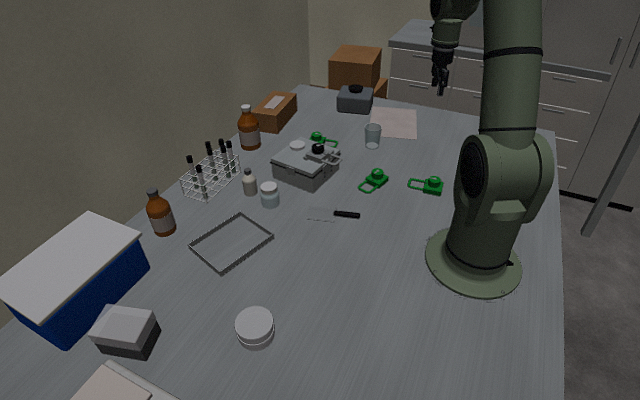

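```bash
cat > h.py <<'E'
from workcell import status, imaging, bot
import numpy as np, cv2
def cam(f):
    K=np.array([[f["fx"],0,f["cx"]],[0,f["fy"],f["cy"]],[0,0,1]]); return K,np.array(f["distortion"]),np.array(f["camera_from_world"])
def ray(f,uv):
    K,d,T=cam(f); p=cv2.undistortPoints(np.array([[uv]],float),K,d)[0,0]
    R=T[:3,:3]; o=-R.T@T[:3,3]; return o,R.T@np.array([p[0],p[1],1])
def at_z(f,uv,z):
    o,r=ray(f,uv); return o+r*(z-o[2])/r[2]
def at_depth(f,uv,d=None):
    o,r=ray(f,uv)
    if d is None: d=f["range_z"][int(round(uv[1])),int(round(uv[0]))]
    return o+r*d
def proj(f,P):
    K,d,T=cam(f); return cv2.projectPoints(np.atleast_2d(np.array(P,float)),cv2.Rodrigues(T[:3,:3])[0],T[:3,3],K,d)[0][:,0]
def tri(fs,uvs):
    A=np.zeros((3,3));b=np.zeros(3)
    for f,uv in zip(fs,uvs):
        o,r=ray(f,uv); r=r/np.linalg.norm(r); M=np.eye(3)-np.outer(r,r); A+=M;b+=M@o
    return np.linalg.solve(A,b)
E
python3 - <<'E'
from h import *
fs={n:imaging.grab_frame(n) for n in ["top","side"]}
for t in ["case","lug","lock","dial_grip","pointer_tip","bow","tray_in","jar","spatula","dish_lid","dishes","beaker","flask"]:
    for n in fs:
        print(t,n,[(np.round(m["uv"]).tolist(),round(m["conf"],2),np.round(at_depth(fs[n],m["uv"]),3).tolist()) for m in imaging.mark_of(t,n)[:4]])
E
```

```text
case top [([375.0, 163.0], 0.65, [0.576, -0.178, 0.139]), ([377.0, 169.0], 0.57, [0.56, -0.186, 0.139])]
case side [([302.0, 174.0], 0.57, [0.595, -0.099, 0.069])]
lug top [([386.0, 181.0], 0.63, [0.53, -0.214, 0.113])]
lug side [([326.0, 154.0], 0.64, [0.55, -0.192, 0.108])]
lock top [([437.0, 145.0], 0.93, [0.666, -0.391, 0.043]), ([391.0, 239.0], 0.9, [0.367, -0.236, 0.051]), ([376.0, 168.0], 0.77, [0.562, -0.181, 0.141]), ([403.0, 304.0], 0.75, [0.179, -0.268, 0.05])]
lock side [([431.0, 189.0], 0.92, [0.18, -0.255, 0.022]), ([319.0, 156.0], 0.67, [0.561, -0.16, 0.114]), ([374.0, 179.0], 0.66, [0.377, -0.232, 0.022]), ([317.0, 142.0], 0.63, [0.674, -0.378, 0.024])]
dial_grip top [([393.0, 236.0], 0.73, [0.375, -0.244, 0.047]), ([375.0, 167.0], 0.57, [0.565, -0.179, 0.139]), ([440.0, 140.0], 0.56, [0.681, -0.399, 0.05]), ([409.0, 305.0], 0.45, [0.177, -0.283, 0.056])]
dial_grip side [([377.0, 172.0], 0.68, [0.373, -0.243, 0.05]), ([313.0, 148.0], 0.51, [0.584, -0.168, 0.139]), ([315.0, 132.0], 0.39, [0.699, -0.413, 0.046]), ([329.0, 152.0], 0.29, [0.539, -0.202, 0.113])]
pointer_t
[... 1128 characters left out ...]
], 0.8, [0.434, -0.012, 0.009]), ([252.0, 191.0], 0.37, [0.738, 0.006, 0.024])]
dish_lid top [([386.0, 136.0], 0.57, [0.67, -0.22, 0.105])]
dish_lid side [([296.0, 150.0], 0.67, [0.67, -0.196, 0.092]), ([255.0, 337.0], 0.66, [0.416, 0.486, 0.058]), ([266.0, 205.0], 0.39, [0.659, 0.042, 0.017])]
dishes top [([170.0, 216.0], 0.77, [0.43, 0.426, 0.052]), ([375.0, 162.0], 0.7, [0.579, -0.178, 0.141])]
dishes side [([252.0, 335.0], 0.81, [0.425, 0.482, 0.055])]
beaker top []
beaker side [([369.0, 148.0], 0.58, [0.474, -0.449, 0.007])]
flask top [([315.0, 119.0], 0.67, [0.733, -0.008, 0.075])]
flask side [([248.0, 192.0], 0.75, [0.747, 0.012, 0.022]), ([296.0, 146.0], 0.33, [0.67, -0.203, 0.104])]
```

There are four lock-like things in the top picture. Three are green, at (438,148), (390,238) and (405,297). The fourth is grey with a black dial, at (376,168), lying on the case's front edge. The grey one fits the description, so I'll confirm it in an enlarged crop.

```bash
python3 - <<'E'
from h import *
f=imaging.grab_frame("top"); c=f["color"][110:210,330:430,::-1]
cv2.imwrite("pics/crop1.png",cv2.resize(c,(600,600),interpolation=cv2.INTER_CUBIC))
g=imaging.grab_frame("side"); c=g["color"][125:205,260:360,::-1]
cv2.imwrite("pics/crop2.png",cv2.resize(c,(750,600),interpolation=cv2.INTER_CUBIC))
E
```

```text
(no output)
```

View pics/crop1.png

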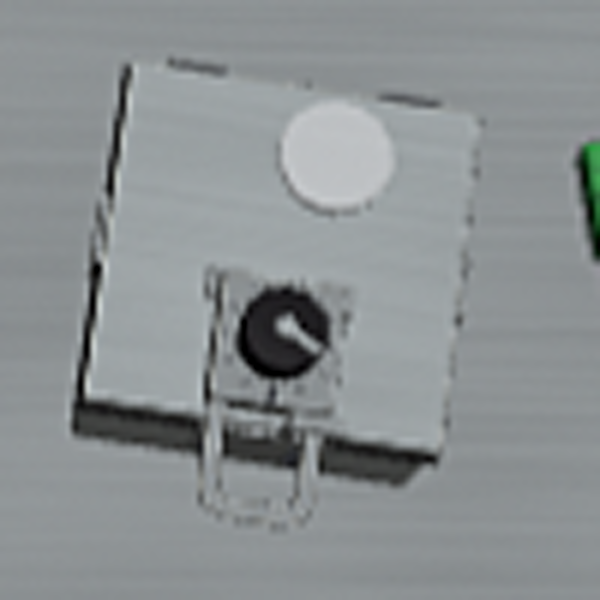

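View pics/crop2.png

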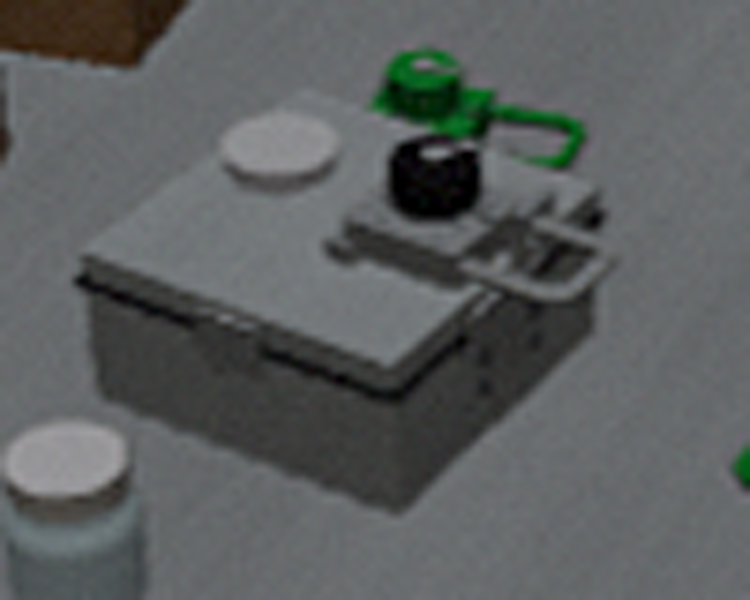

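The crops confirm it: a grey lock with a black dial lies in the case's front hasp, with its dial at crop (285,330) and bow at (255,520). The pointer is at (322,352), lower right. Next I'll measure the case pose, dial centre and pointer angle.

```bash
python3 - <<'E'
from h import *
f=imaging.grab_frame("top");g=imaging.grab_frame("side")
c=lambda p:(330+(p[0]+.5)/6-.5,110+(p[1]+.5)/6-.5)
cs=[at_z(f,c(p),0.09) for p in [(130,66),(480,120),(440,455),(88,400)]]
for p in cs: print(np.round(p,4))
for i in range(4): print(np.linalg.norm(cs[i]-cs[(i+1)%4]), np.degrees(np.arctan2(*(cs[(i+1)%4]-cs[i])[[1,0]])))
print("centre",np.mean(cs,0))
print("dial top c",at_z(f,c((285,331)),0.1385),"ptip",at_z(f,c((322,352)),0.14),"bow",at_z(f,c((255,522)),0.102),"index", at_z(f,c((271,392)),0.115))
s=lambda p:(260+(p[0]+.5)/7.5-.5,125+(p[1]+.5)/7.5-.5)
print("side dial top",at_z(g,s((437,153)),0.1385),"bow",at_z(g,s((590,278)),0.102))
# depth-based dial: points with z>0.13 near
for n,fr in (("top",f),("side",g)):
    P=[]
    for v in range(130,190 if n=="top" else 175):
        for u in range(295,420):
            d=fr["range_z"][v,u]
            if d>0:
                p=at_depth(fr,(u,v),d)
                if .5<p[0]<.65 and -.25<p[1]<-.1 and p[2]>.12:P.append(p)
    P=np.array(P);print(n,len(P),P.mean(0),P.min(0),P.max(0))
for n,fr,b in (("top",f,None),("side",g,None)):
    for t in("tray_in",): 
        r=imaging.regions_of(t,n); print(n,len(r), [x["box"] for x in r])
for p in [(223,115),(280,131),(265,177),(207,160)]: print("tray",at_z(f,p,0.022))
print("beaker",at_z(f,(462,212),0.0),at_z(f,(477,203),0.09))
E
```

```text
[ 0.7241 -0.1176  0.09  ]
[ 0.6975 -0.2956  0.09  ]
[ 0.5227 -0.2688  0.09  ]
[ 0.549  -0.0949  0.09  ]
0.17996245806806663 -98.49728971737169
0.1768857046134272 171.27264083659244
0.1759026523097161 81.41753001338232
0.17665452995659592 -7.410782114688355
centre [ 0.62334069 -0.19423636  0.09      ]
dial top c [ 0.57164953 -0.18552145  0.1385    ] ptip [ 0.56104796 -0.20275082  0.14      ] bow [ 0.48577422 -0.17460788  0.102     ] index [ 0.54753375 -0.18178495  0.115     ]
side dial top [ 0.57718889 -0.18941168  0.1385    ] bow [ 0.49334073 -0.17284911  0.102     ]
top 191 [ 0.57236424 -0.18503231  0.13706601] [ 0.54280687 -0.20662241  0.12099615] [ 0.59516744 -0.16372377  0.14436936]
side 114 [ 0.57476061 -0.17806279  0.13377666] [ 0.55606576 -0.20620539  0.12024209] [ 0.59780924 -0.16228086  0.14334117]
top 2 [[242.7, 147.1, 73.8, 63.9], [376.8, 166.8, 11.9, 18.4]]
side 1 [[230.6, 244.4, 86.8, 59.4]]
tray [0.76637498 0.28938762 0.022     ]
tray [0.71324922 0.10404414 0.022     ]
tray [0.56144505 0.14737142 0.022     ]
tray [0.61519946 0.33219983 0.022     ]
beaker [ 0.45900781 -0.47460584  0.        ] [ 0.47146261 -0.48861469  0.09      ]
```

```bash
python3 -m handwheel '[{"offset":[37,-18,0],"rot":[0,0,0],"claw":1},{"offset":[37,-18,0],"rot":[0,0,0],"claw":1},{"offset":[37,-18,0],"rot":[0,0,0],"claw":1},{"offset":[37,-18,0],"rot":[0,0,0],"claw":1},{"offset":[37,-18,0],"rot":[0,0,0],"claw":1},{"offset":[37,-18,0],"rot":[0,0,0],"claw":1},{"offset":[37,-18,0],"rot":[0,0,0],"claw":1},{"offset":[37,-18,0],"rot":[0,0,0],"claw":1},{"offset":[37,-18,0],"rot":[0,0,0],"claw":1},{"offset":[37,-18,0],"rot":[0,0,0],"claw":1},{"offset":[37,-18,0],"rot":[0,0,0],"claw":1},{"offset":[37,-18,0],"rot":[0,0,0],"claw":1}]' 60
python3 -m handwheel '[{"offset":[0,0,0],"rot":[0,0,-8],"claw":1},{"offset":[0,0,0],"rot":[0,0,-8],"claw":1},{"offset":[0,0,0],"rot":[0,0,-8],"claw":1},{"offset":[0,0,0],"rot":[0,0,-8],"claw":1},{"offset":[0,0,0],"rot":[0,0,-8],"claw":1},{"offset":[0,0,0],"rot":[0,0,-8],"claw":1},{"offset":[0,0,0],"rot":[0,0,-8],"claw":1},{"offset":[0,0,0],"rot":[0,0,0],"claw":1}]'
python3 - <<'E'
from h import *
s=status.observe(); print(s["position"],s["tool_rot"],s["qpos"])
f=imaging.grab_frame("wrist"); cv2.imwrite("pics/w1.png",f["color"][:,:,::-1])
for t in ["lug","dial_grip","pointer_tip","bow","lock"]:
    print(t,[(np.round(m["uv"]).tolist(),round(m["conf"],2),np.round(at_depth(f,m["uv"]),3).tolist()) for m in imaging.mark_of(t,"wrist")[:3]])
E
```

```text
clock: 3.05
position: [0.5746, -0.1865, 0.2504]
tool_rot: [3.141, -0.0, 0.428]
force: [0.3, -1.1, 0.3]
grip_width: 0.0851
clock: 3.85
position: [0.5736, -0.1881, 0.2503]
tool_rot: [3.142, -0.0, 1.407]
force: [-1.2, 0.1, -1.2]
grip_width: 0.0856
[ 0.57360599 -0.18812446  0.2502847 ] [ 3.14159252e+00 -2.63230627e-04  1.40747990e+00] [ 0.47526275  0.50763453 -0.36995237  1.64520672  0.20649143  1.02749598
 -0.12268096]
lug [([283.0, 220.0], 0.89, [0.536, -0.201, 0.113])]
dial_grip [([168.0, 254.0], 0.71, [0.383, -0.244, 0.048]), ([325.0, 200.0], 0.63, [0.577, -0.181, 0.139]), ([35.0, 299.0], 0.58, [0.194, -0.278, 0.047])]
pointer_tip [([39.0, 300.0], 0.96, [0.198, -0.28, 0.048]), ([159.0, 244.0], 0.81, [0.377, -0.23, 0.047]), ([423.0, 337.0], 0.66, [0.667, -0.41, 0.048])]
bow [([363.0, 325.0], 0.78, [0.596, -0.419, -0.001]), ([176.0, 186.0], 0.73, [0.392, -0.176, -0.0]), ([101.0, 278.0], 0.72, [0.262, -0.277, 0.015])]
lock [([325.0, 188.0], 0.9, [0.578, -0.172, 0.139]), ([426.0, 303.0], 0.67, [0.616, -0.194, 0.264]), ([58.0, 288.0], 0.6, [0.205, -0.279, 0.023])]
```

View pics/w1.png

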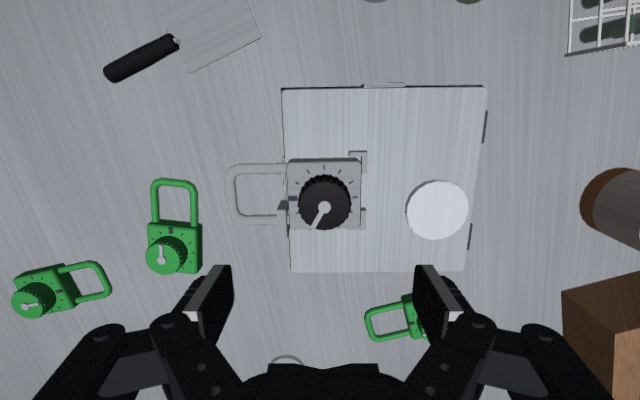

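```bash
python3 - <<'E'
from h import *
f=imaging.grab_frame("wrist")
cv2.imwrite("pics/w1c.png",cv2.resize(f["color"][140:250,210:370,::-1],(800,550),interpolation=cv2.INTER_CUBIC))
E
```

```text
(no output)
```

View pics/w1c.png

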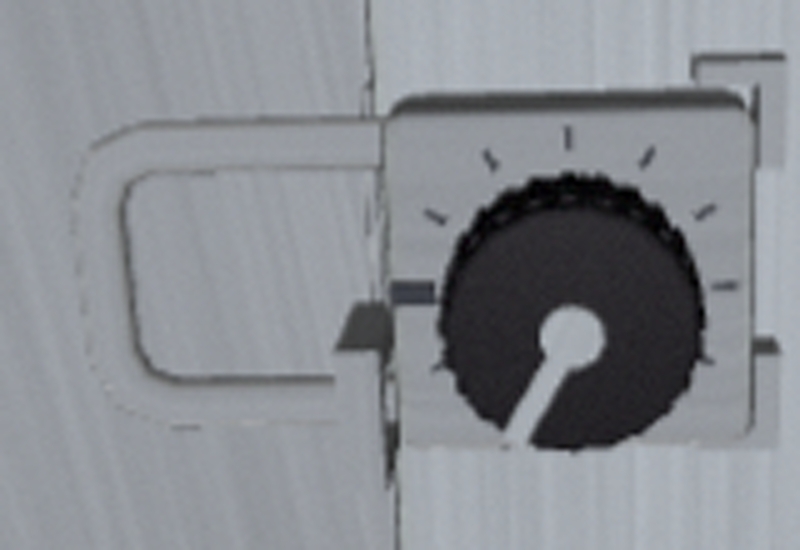

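The crop shows the pointer running from the hub (573,337) to its tip (513,443), about 60° counter-clockwise of the index mark at (412,293). That is two notches. Next, metric values.

```bash
python3 - <<'E'
from h import *
f=imaging.grab_frame("wrist")
c=lambda p:(210+(p[0]+.5)/5-.5,140+(p[1]+.5)/5-.5)
C=at_z(f,c((573,333)),0.1395);P=at_z(f,c((513,443)),0.140);I=at_z(f,c((412,293)),0.1155)
B1=at_z(f,c((75,262)),0.102);B2=at_z(f,c((131,268)),0.102)
print("C",C,"P",P,"I",I,"bow",B1,B2,(B1+B2)/2)
e=[at_z(f,c(p),0.114) for p in [(395,115),(740,115),(745,435)]]
for p in e: print(np.round(p,4))
yaw=np.degrees(np.arctan2(*(e[1]-e[0])[[1,0]])); print("body yaw",yaw, "front->C", np.degrees(np.arctan2(*(C-(B1+B2)/2)[[1,0]])))
print("ptr", np.degrees(np.arctan2(*(P-C)[[1,0]]))-(180+yaw)+360)
print(np.linalg.norm(P-C),np.linalg.norm(C-(B1+B2)/2))
print(status.observe()["position"])
E
```

```text
C [ 0.57586922 -0.18569823  0.1395    ] P [ 0.5633246  -0.20227081  0.14      ] I [ 0.54860511 -0.18176629  0.1155    ] bow [ 0.48779201 -0.16966908  0.102     ] [ 0.49750432 -0.17245956  0.102     ] [ 0.49264816 -0.17106432  0.102     ]
[ 0.5517 -0.1513  0.114 ]
[ 0.6084 -0.1609  0.114 ]
[ 0.6017 -0.218   0.114 ]
body yaw -9.59875139204999 front->C -9.9731508727868
ptr 62.4748470339855
0.020791054292108178 0.09244536722621596
[ 0.57368912 -0.18785987  0.2503031 ]
```

```bash
python3 -m handwheel '[{"offset":[2,1,0],"rot":[0,0,0],"claw":1},{"offset":[0,0,0],"rot":[0,0,-7.5],"claw":1},{"offset":[0,0,0],"rot":[0,0,-7.5],"claw":1},{"offset":[0,0,0],"rot":[0,0,-7.5],"claw":1},{"offset":[0,0,0],"rot":[0,0,-7.5],"claw":1},{"offset":[0,0,0],"rot":[0,0,-7.5],"claw":1},{"offset":[0,0,0],"rot":[0,0,-7.5],"claw":1},{"offset":[0,0,0],"rot":[0,0,-7.5],"claw":1},{"offset":[0,0,0],"rot":[0,0,-7.5],"claw":1},{"offset":[0,0,30],"rot":[0,0,0],"claw":1},{"offset":[0,0,30],"rot":[0,0,0],"claw":1},{"offset":[0,0,0],"rot":[0,0,0],"claw":1}]'
python3 -m handwheel '[{"offset":[0,0,20],"rot":[0,0,0],"claw":1},{"offset":[0,0,17],"rot":[0,0,0],"claw":1},{"offset":[0,0,10],"rot":[0,0,0],"claw":1},{"offset":[0,0,7],"rot":[0,0,0],"claw":1},{"offset":[0,0,0],"rot":[0,0,0],"claw":1},{"offset":[0,0,0],"rot":[0,0,0],"claw":1}]'
python3 - <<'E'
from h import *
s=status.observe(); print(s["position"],s["tool_rot"],s["qpos"])
f=imaging.grab_frame("wrist"); cv2.imwrite("pics/w2.png",f["color"][:,:,::-1])
E
```

```text
clock: 5.45
position: [0.5734, -0.1858, 0.1872]
tool_rot: [-3.14, -0.005, 2.452]
force: [-0.1, 0.9, 1.0]
grip_width: 0.0854
clock: 6.05
position: [0.5754, -0.1862, 0.1371]
tool_rot: [3.141, 0.001, 2.452]
force: [0.3, 0.3, 0.7]
grip_width: 0.0853
[ 0.57538926 -0.18618529  0.13707843] [3.14122539e+00 7.45458534e-04 2.45224038e+00] [ 0.58988473  0.68002607 -0.55442868  1.72962992  0.45162685  0.86129742
  0.71683465]
```

View pics/w2.png

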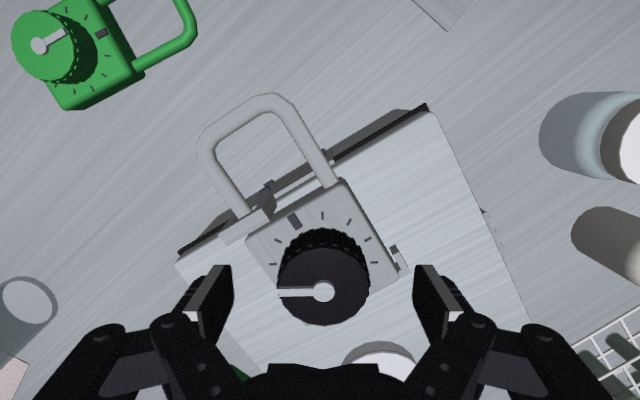

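The dial, centred at column 323, is midway between the pads at 231 and 414. I'll close on it.

```bash
python3 -m handwheel '[{"offset":[0,0,0],"rot":[0,0,0],"claw":-0.2},{"offset":[0,0,0],"rot":[0,0,0],"claw":-0.4},{"offset":[0,0,0],"rot":[0,0,0],"claw":-1},{"offset":[0,0,0],"rot":[0,0,0],"claw":-1},{"offset":[0,0,0],"rot":[0,0,0],"claw":-1},{"offset":[0,0,0],"rot":[0,0,0],"claw":-1}]' 40
```

```text
clock: 6.7
position: [0.5752, -0.1861, 0.1369]
tool_rot: [3.141, 0.001, 2.452]
force: [-0.1, 0.6, 7.3]
grip_width: 0.0407
```

```bash
python3 -m handwheel '[{"offset":[0,0,-1],"rot":[0,0,0],"claw":-1},{"offset":[0,0,0],"rot":[0,0,6],"claw":-1},{"offset":[0,0,0],"rot":[0,0,6],"claw":-1},{"offset":[0,0,0],"rot":[0,0,6],"claw":-1},{"offset":[0,0,0],"rot":[0,0,6],"claw":-1},{"offset":[0,0,0],"rot":[0,0,6],"claw":-1},{"offset":[0,0,0],"rot":[0,0,6],"claw":-1},{"offset":[0,0,0],"rot":[0,0,6],"claw":-1},{"offset":[0,0,0],"rot":[0,0,6],"claw":-1},{"offset":[0,0,0],"rot":[0,0,6],"claw":-1},{"offset":[0,0,0],"rot":[0,0,6],"claw":-1},{"offset":[0,0,0],"rot":[0,0,0],"claw":-1}]'
python3 - <<'E'
from h import *
s=status.observe(); print(s["position"],s["tool_rot"],s["moment"])
f=imaging.grab_frame("wrist"); cv2.imwrite("pics/w3.png",f["color"][:,:,::-1])
E
```

```text
clock: 7.9
position: [0.5747, -0.186, 0.137]
tool_rot: [-3.141, 0.0, 1.403]
force: [1.1, 0.2, -5.1]
grip_width: 0.0407
[ 0.57473905 -0.18596586  0.13702724] [-3.14088416e+00  1.42294746e-04  1.40343858e+00] [-0.00869244 -0.05406741 -0.04198562]
```

View pics/w3.png

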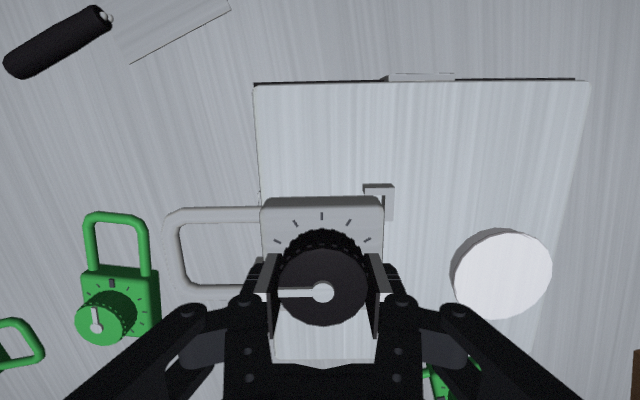

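The pointer, tip at (280,293), now points left along the lock's -x. I'll release, lift and check.

```bash
python3 -m handwheel '[{"offset":[0,0,0],"rot":[0,0,0],"claw":1},{"offset":[0,0,0],"rot":[0,0,0],"claw":1},{"offset":[0,0,0],"rot":[0,0,0],"claw":1},{"offset":[0,0,0],"rot":[0,0,0],"claw":1},{"offset":[0,0,-20],"rot":[0,0,0],"claw":1},{"offset":[0,0,-35],"rot":[0,0,0],"claw":1},{"offset":[0,0,-35],"rot":[0,0,0],"claw":1},{"offset":[0,0,-20],"rot":[0,0,0],"claw":1},{"offset":[0,0,0],"rot":[0,0,0],"claw":1}]'
python3 - <<'E'
from h import *
s=status.observe(); print(s["position"],s["tool_rot"])
f=imaging.grab_frame("wrist")
cv2.imwrite("pics/w4.png",cv2.resize(f["color"][140:250,210:370,::-1],(800,550),interpolation=cv2.INTER_CUBIC))
E
```

```text
clock: 8.85
position: [0.5761, -0.1865, 0.2504]
tool_rot: [3.137, 0.001, 1.405]
force: [-0.9, -0.0, 0.9]
grip_width: 0.0856
[ 0.57613195 -0.1864564   0.25038814] [3.13694967e+00 5.59350612e-04 1.40526319e+00]
```

View pics/w4.png

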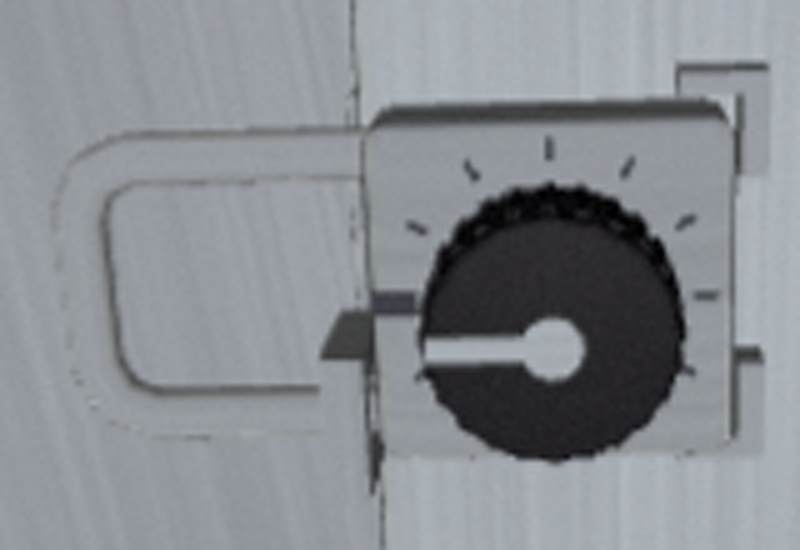

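```bash
python3 - <<'E'
from h import *
f=imaging.grab_frame("wrist")
c=lambda p:(210+(p[0]+.5)/5-.5,140+(p[1]+.5)/5-.5)
C=at_z(f,c((553,347)),0.1395);P=at_z(f,c((425,351)),0.140);I=at_z(f,c((393,302)),0.1155);J=at_z(f,c((707,295)),0.114)
B1=at_z(f,c((56,275)),0.102);B2=at_z(f,c((110,280)),0.102);B=(B1+B2)/2
a=lambda v:np.degrees(np.arctan2(v[1],v[0]))
e=[at_z(f,c(p),0.114) for p in [(375,128),(725,122)]]
print(C,P,I,B); print("ptr",a(C-P),"idx",a(C-I),"marks",a(J-I),"body",a(e[1]-e[0]),"bow",a(C-B),np.linalg.norm((C-B)[:2]))
E
```

```text
[ 0.5744673  -0.18545148  0.1395    ] [ 0.55466618 -0.18261276  0.14      ] [ 0.54738381 -0.18092189  0.1155    ] [ 0.4912196  -0.17100653  0.102     ]
ptr -8.158414569190299 idx -9.494582145356079 marks -8.711234988343927 body -8.548354452766652 bow -9.843818924673437 0.08449163018453452
```

```bash
python3 -m handwheel '[{"offset":[0,-43,0],"rot":[0,0,0],"claw":-0.15},{"offset":[0,-43,0],"rot":[0,0,0],"claw":-0.15},{"offset":[0,0,35],"rot":[0,0,0],"claw":-0.15},{"offset":[0,0,35],"rot":[0,0,0],"claw":-0.15},{"offset":[0,0,0],"rot":[0,0,0],"claw":-0.15},{"offset":[0,0,0],"rot":[0,0,0],"claw":-0.15},{"offset":[0,0,0],"rot":[0,0,0],"claw":-0.15}]'
python3 - <<'E'
from h import *
s=status.observe(); print(s["position"],s["tool_rot"])
f=imaging.grab_frame("wrist");cv2.imwrite("pics/w5.png",f["color"][:,:,::-1])
E
```

```text
clock: 9.65
position: [0.4908, -0.172, 0.1784]
tool_rot: [3.141, 0.0, 1.405]
force: [0.9, 0.4, 0.9]
grip_width: 0.0365
[ 0.49082118 -0.17203829  0.17838171] [3.14053476e+00 2.02892596e-05 1.40527683e+00]
```

View pics/w5.png

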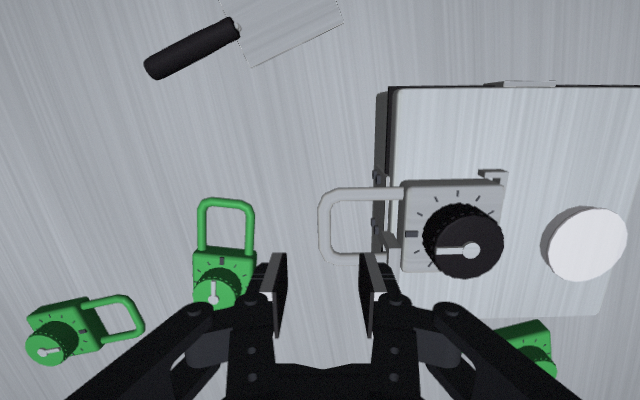

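```bash
python3 -m handwheel '[{"offset":[0,0,25],"rot":[0,0,0],"claw":-0.15},{"offset":[0,0,20],"rot":[0,0,0],"claw":-0.15},{"offset":[0,0,10],"rot":[0,0,0],"claw":-0.15},{"offset":[0,0,10],"rot":[0,0,0],"claw":-0.15},{"offset":[0,0,9],"rot":[0,0,0],"claw":-0.15},{"offset":[0,0,0],"rot":[0,0,0],"claw":-0.15}]'
python3 - <<'E'
from h import *
s=status.observe(); print(s["position"],s["force"])
f=imaging.grab_frame("wrist");cv2.imwrite("pics/w6.png",f["color"][:,:,::-1])
f=imaging.grab_frame("side");cv2.imwrite("pics/s6.png",cv2.resize(f["color"][100:205,240:380,::-1],(800,600),interpolation=cv2.INTER_CUBIC))
E
```

```text
clock: 10.3
position: [0.49, -0.1719, 0.1027]
tool_rot: [-3.141, -0.0, 1.405]
force: [-0.1, 0.2, 0.2]
grip_width: 0.0364
[ 0.4899706  -0.17187471  0.10274875] [-0.12334818  0.16020959  0.19816489]
```

View pics/w6.png

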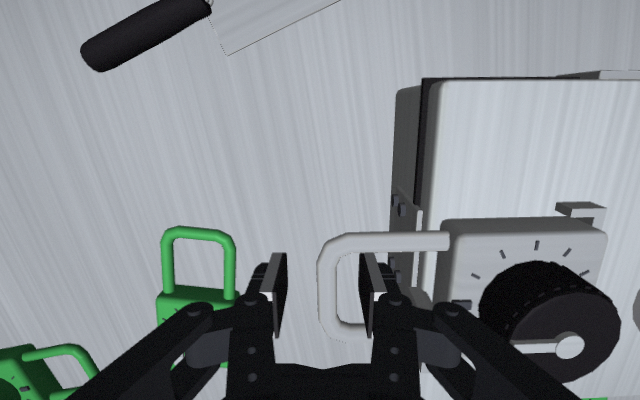

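View pics/s6.png

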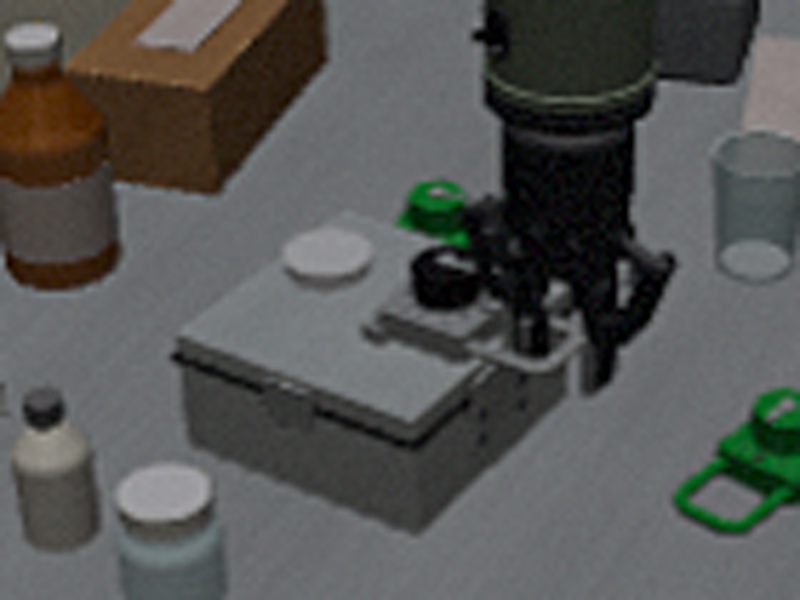

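The inner finger is inside the bow and the outer one in front of it, with no contact. The bar at column 331 is slightly to the lock side of the pads' mid-line at 323, so I'll shift 2 mm and grip.

```bash
python3 -m handwheel '[{"offset":[0,2,0],"rot":[0,0,0],"claw":-0.4},{"offset":[0,0,0],"rot":[0,0,0],"claw":-1},{"offset":[0,0,0],"rot":[0,0,0],"claw":-1},{"offset":[0,0,0],"rot":[0,0,0],"claw":-1},{"offset":[0,0,0],"rot":[0,0,0],"claw":-1},{"offset":[0,0,0],"rot":[0,0,0],"claw":-1}]' 50
python3 -m handwheel '[{"offset":[0,-3,0],"rot":[0,0,0],"claw":-1},{"offset":[0,-3,0],"rot":[0,0,0],"claw":-1},{"offset":[0,-3,0],"rot":[0,0,0],"claw":-1},{"offset":[0,0,0],"rot":[0,0,0],"claw":-1}]'
```

```text
clock: 11.0
position: [0.4924, -0.1722, 0.1035]
tool_rot: [3.141, -0.0, 1.405]
force: [1.1, 1.6, 3.0]
grip_width: 0.0067
clock: 11.4
position: [0.4827, -0.1707, 0.1033]
tool_rot: [-3.141, 0.0, 1.405]
force: [-1.0, 2.1, 2.0]
grip_width: 0.0072
```

```bash
python3 -m handwheel '[{"offset":[0,-3,0],"rot":[0,0,0],"claw":-1},{"offset":[0,-3,0],"rot":[0,0,0],"claw":-1},{"offset":[0,-3,0],"rot":[0,0,0],"claw":-1},{"offset":[0,-3,0],"rot":[0,0,0],"claw":-1},{"offset":[0,-3,0],"rot":[0,0,0],"claw":-1},{"offset":[0,-2,0],"rot":[0,0,0],"claw":-1}]'
python3 - <<'E'
from h import *
f=imaging.grab_frame("wrist");cv2.imwrite("pics/w7.png",f["color"][:,:,::-1])
print(status.observe()["force"])
E
```

```text
clock: 12.0
position: [0.4661, -0.168, 0.1033]
tool_rot: [-3.141, 0.0, 1.405]
force: [4.0, 0.2, 0.9]
grip_width: 0.0071
[0.88449035 0.85874124 2.66458112]
```

View pics/w7.png

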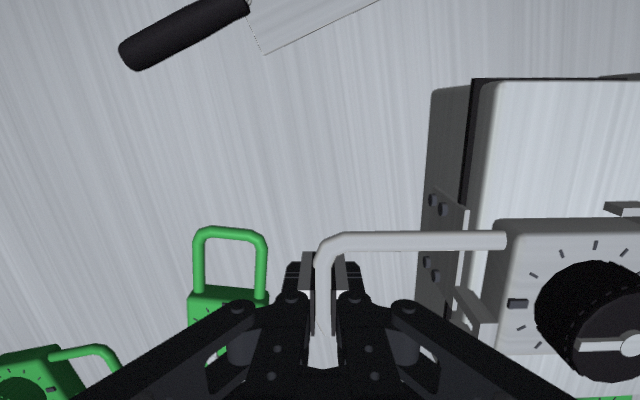

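The shackle is coming out: its long leg now spans columns 330 to 505, with the bar between the pads. On to the end stop.

```bash
python3 -m handwheel '[{"offset":[0,-1,0],"rot":[0,0,0],"claw":-1},{"offset":[0,-1,0],"rot":[0,0,0],"claw":-1},{"offset":[0,0,0],"rot":[0,0,0],"claw":-1}]'
python3 -m handwheel '[{"offset":[0,-1,0],"rot":[0,0,0],"claw":-1},{"offset":[0,-1,0],"rot":[0,0,0],"claw":-1},{"offset":[0,0,0],"rot":[0,0,0],"claw":-1}]'
```

```text
clock: 12.35
position: [0.4645, -0.1677, 0.1033]
tool_rot: [-3.142, 0.0, 1.405]
force: [3.5, 0.1, 1.6]
grip_width: 0.0071
clock: 12.65
position: [0.4628, -0.1675, 0.1034]
tool_rot: [3.141, 0.0, 1.405]
force: [4.4, -0.9, 0.6]
grip_width: 0.0069
```

```bash
python3 -m handwheel '[{"offset":[0,-1,0],"rot":[0,0,0],"claw":-1},{"offset":[0,-1,0],"rot":[0,0,0],"claw":-1},{"offset":[0,0,0],"rot":[0,0,0],"claw":-1}]'
python3 - <<'E'
from h import *
f=imaging.grab_frame("wrist");cv2.imwrite("pics/w8.png",f["color"][:,:,::-1])
print(status.observe()["force"],status.observe()["position"])
E
```

```text
clock: 12.95
position: [0.4625, -0.1675, 0.1039]
tool_rot: [3.137, 0.0, 1.405]
force: [13.2, -5.0, -0.8]
grip_width: 0.0072
[12.17894153 -3.61989618 -0.13491635] [ 0.46254841 -0.16750372  0.10391756]
```

View pics/w8.png

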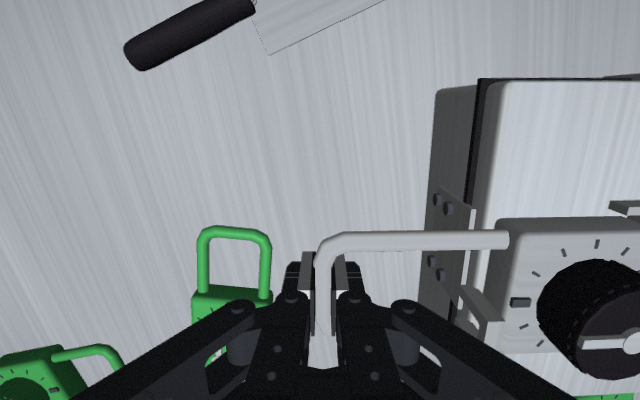

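The force rose to 13 N, so the end stop is reached. I'll release, rise and look.

```bash
python3 -m handwheel '[{"offset":[0,1,0],"rot":[0,0,0],"claw":0},{"offset":[0,0,0],"rot":[0,0,0],"claw":0},{"offset":[0,0,0],"rot":[0,0,0],"claw":0},{"offset":[0,0,0],"rot":[0,0,0],"claw":0},{"offset":[0,0,-30],"rot":[0,0,0],"claw":0},{"offset":[0,0,-40],"rot":[0,0,0],"claw":0},{"offset":[0,0,-40],"rot":[0,0,0],"claw":0},{"offset":[0,0,-37],"rot":[0,0,0],"claw":0.5},{"offset":[0,45,0],"rot":[0,0,0],"claw":1},{"offset":[0,45,0],"rot":[0,0,0],"claw":1},{"offset":[0,22,0],"rot":[0,0,0],"claw":1},{"offset":[0,0,0],"rot":[0,0,0],"claw":1}]'
python3 - <<'E'
from h import *
s=status.observe(); print(s["position"],s["tool_rot"])
f=imaging.grab_frame("wrist")
cv2.imwrite("pics/w9.png",cv2.resize(f["color"][140:250,190:350,::-1],(800,550),interpolation=cv2.INTER_CUBIC))
E
```

```text
clock: 14.2
position: [0.5738, -0.1855, 0.2494]
tool_rot: [-3.141, -0.001, 1.406]
force: [-0.5, 0.6, -0.5]
grip_width: 0.0852
[ 0.57383027 -0.18547744  0.24940305] [-3.14118186e+00 -8.24251810e-04  1.40568096e+00]
```

View pics/w9.png

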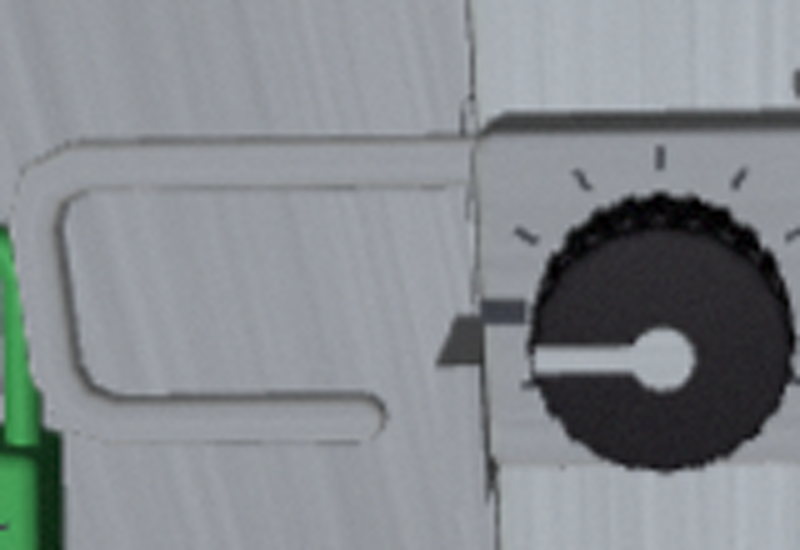

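The short leg's free end at (383,415) now stands clear of the lug at (460,340). Next I'll locate the dial again for the lift.

```bash
python3 - <<'E'
from h import *
f=imaging.grab_frame("wrist")
c=lambda p:(190+(p[0]+.5)/5-.5,140+(p[1]+.5)/5-.5)
C=at_z(f,c((663,357)),0.1395);B=(at_z(f,c((17,285)),0.102)+at_z(f,c((67,285)),0.102))/2
print(C,B,np.linalg.norm((C-B)[:2]))
E
```

```text
[ 0.57218015 -0.18650679  0.1395    ] [ 0.46146034 -0.16723398  0.102     ] 0.11238468336939675
```

The bow is 112.4 mm from the axis, so the shackle is about 28 mm out. Now the descent and dial grip.

```bash
python3 -m handwheel '[{"offset":[-1,-2,35],"rot":[0,0,0],"claw":1},{"offset":[0,0,35],"rot":[0,0,0],"claw":1},{"offset":[0,0,20],"rot":[0,0,0],"claw":1},{"offset":[0,0,14],"rot":[0,0,0],"claw":1},{"offset":[0,0,8],"rot":[0,0,0],"claw":1},{"offset":[0,0,0],"rot":[0,0,0],"claw":0},{"offset":[0,0,0],"rot":[0,0,0],"claw":-0.4},{"offset":[0,0,0],"rot":[0,0,0],"claw":-1},{"offset":[0,0,0],"rot":[0,0,0],"claw":-1},{"offset":[0,0,0],"rot":[0,0,0],"claw":-1},{"offset":[0,0,0],"rot":[0,0,0],"claw":-1}]' 80
```

```text
clock: 15.4
position: [0.5727, -0.1865, 0.1407]
tool_rot: [3.135, -0.0, 1.405]
force: [9.5, -0.4, 9.5]
grip_width: 0.0392
```

```bash
python3 -m handwheel '[{"offset":[0,0,-4],"rot":[0,0,0],"claw":-1},{"offset":[0,0,-4],"rot":[0,0,0],"claw":-1},{"offset":[0,0,-6],"rot":[0,0,0],"claw":-1},{"offset":[0,0,-8],"rot":[0,0,0],"claw":-1},{"offset":[0,0,-8],"rot":[0,0,0],"claw":-1},{"offset":[0,0,0],"rot":[0,0,0],"claw":-1}]' 80
python3 - <<'E'
from h import *
f=imaging.grab_frame("wrist");cv2.imwrite("pics/w10.png",f["color"][:,:,::-1])
f=imaging.grab_frame("side");cv2.imwrite("pics/s10.png",cv2.resize(f["color"][100:205,240:380,::-1],(800,600),interpolation=cv2.INTER_CUBIC))
print(status.observe()["force"],status.observe()["position"])
E
```

```text
clock: 16.0
position: [0.5703, -0.1864, 0.1696]
tool_rot: [3.14, 0.0, 1.405]
force: [-0.0, 1.1, -4.5]
grip_width: 0.0391
[-0.13249849  0.96647282 -5.70431871] [ 0.56961731 -0.18642768  0.16832919]
```

View pics/w10.png

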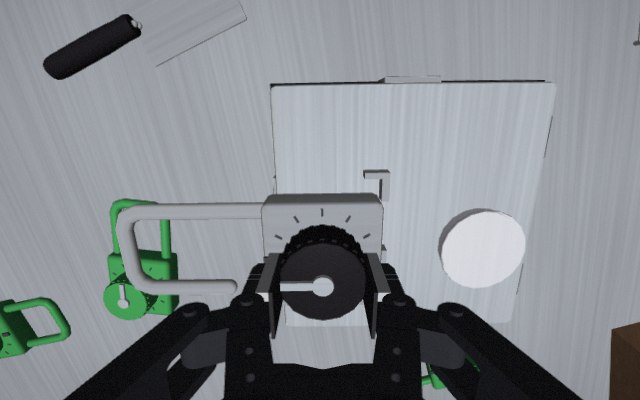

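View pics/s10.png

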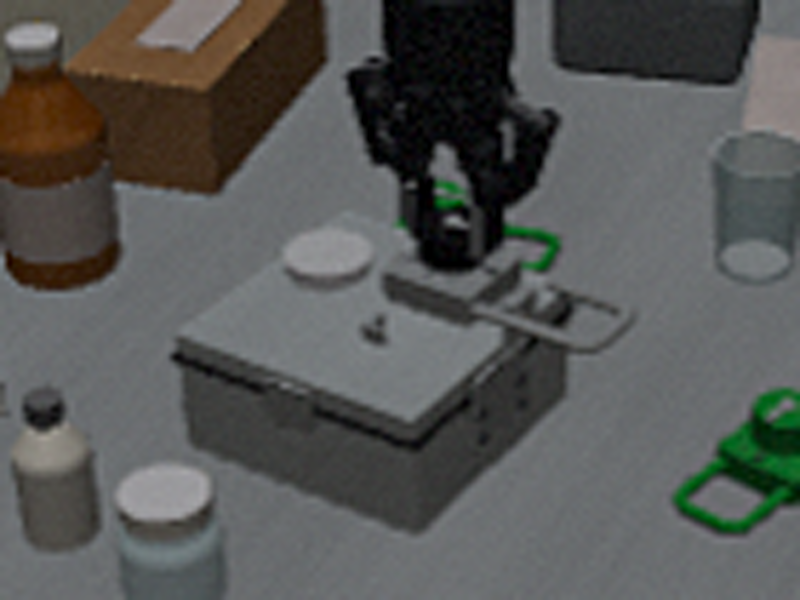

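The lock is lifted clear and level, with the shackle still out and the hasp and brackets empty. I'll raise it and carry it over the jar to the tray.

```bash
python3 -m handwheel '[{"offset":[0,0,-15],"rot":[0,0,0],"claw":-1},{"offset":[0,0,-25],"rot":[0,0,0],"claw":-1},{"offset":[0,0,-25],"rot":[0,0,0],"claw":-1},{"offset":[0,0,-15],"rot":[0,0,0],"claw":-1},{"offset":[0,0,0],"rot":[0,0,0],"claw":-1}]'
python3 -m handwheel '[{"offset":[20,2,0],"rot":[0,0,0],"claw":-1},{"offset":[30,2,0],"rot":[0,0,0],"claw":-1},{"offset":[42,2,0],"rot":[0,0,0],"claw":-1},{"offset":[42,2,0],"rot":[0,0,0],"claw":-1},{"offset":[42,2,0],"rot":[0,0,0],"claw":-1},{"offset":[42,2,0],"rot":[0,0,0],"claw":-1},{"offset":[42,3,0],"rot":[0,0,0],"claw":-1},{"offset":[42,3,0],"rot":[0,0,0],"claw":-1},{"offset":[42,3,0],"rot":[0,0,0],"claw":-1},{"offset":[35,2,0],"rot":[0,0,0],"claw":-1},{"offset":[20,2,0],"rot":[0,0,0],"claw":-1},{"offset":[15,2,0],"rot":[0,0,0],"claw":-1}]'
python3 - <<'E'
from h import *
f=imaging.grab_frame("wrist");cv2.imwrite("pics/w11.png",f["color"][:,:,::-1])
print(status.observe()["force"],status.observe()["position"])
for n in("wrist","side"):
  g=imaging.grab_frame(n)
  print(n,[(m["uv"],m["conf"],at_z(g,m["uv"],0.003)) for m in imaging.mark_of("tray_in",n)[:2]])
E
```

```text
clock: 16.6
position: [0.5707, -0.1865, 0.2509]
tool_rot: [3.138, 0.0, 1.405]
force: [0.1, 0.1, -4.8]
grip_width: 0.0395
clock: 17.8
position: [0.6643, 0.2194, 0.2472]
tool_rot: [-3.14, 0.0, 1.407]
force: [-0.5, -0.1, -5.2]
grip_width: 0.0388
[-1.65529867  2.06396487 -4.76778586] [0.66455663 0.22125276 0.24725374]
wrist [([326.6, 172.7], 0.58, array([0.66961464, 0.22121751, 0.003     ]))]
side [([232.4, 247.5], 0.78, array([0.65892531, 0.23702337, 0.003     ]))]
```

View pics/w11.png

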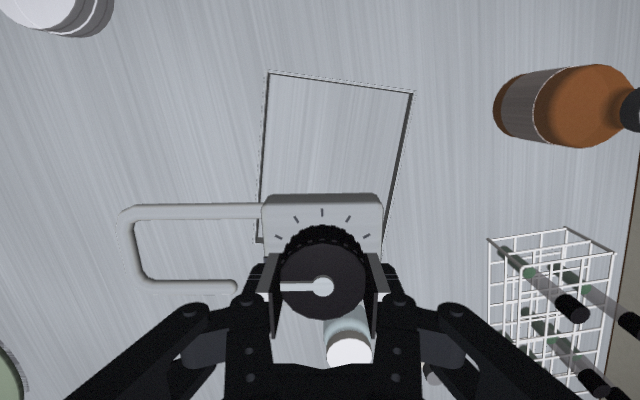

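The lock is held over the tray with its shackle out, and TCP (0.664, 0.221) sits on the tray centre. I'll lower it.

```bash
python3 -m handwheel '[{"offset":[0,0,15],"rot":[0,0,0],"claw":-1},{"offset":[0,0,25],"rot":[0,0,0],"claw":-1},{"offset":[0,0,25],"rot":[0,0,0],"claw":-1},{"offset":[0,0,20],"rot":[0,0,0],"claw":-1},{"offset":[0,0,10],"rot":[0,0,0],"claw":-1},{"offset":[0,0,0],"rot":[0,0,0],"claw":-1},{"offset":[0,0,0],"rot":[0,0,0],"claw":-1},{"offset":[0,0,0],"rot":[0,0,0],"claw":-1},{"offset":[0,0,0],"rot":[0,0,0],"claw":-1},{"offset":[0,0,0],"rot":[0,0,0],"claw":-1}]'
python3 - <<'E'
from h import *
print(status.observe()["force"],status.observe()["position"],status.observe()["qd"].round(3))
g=imaging.grab_frame("side");cv2.imwrite("pics/s12.png",cv2.resize(g["color"][130:280,160:360,::-1],(800,600),interpolation=cv2.INTER_CUBIC))
f=imaging.grab_frame("top");cv2.imwrite("pics/t12.png",f["color"][:,:,::-1])
print([(m["uv"],round(m["conf"],2),at_depth(g,m["uv"])) for m in imaging.mark_of("lock","side")[:4]])
for t in ["jar","spatula","dish_lid","dishes","beaker","flask"]:
    print(t,[(np.round(m["uv"]).tolist(),round(m["conf"],2)) for n in ("top","side") for m in imaging.mark_of(t,n)[:1]])
E
```

```text
clock: 19.05
position: [0.665, 0.2177, 0.1539]
tool_rot: [3.141, -0.0, 1.405]
force: [-0.2, 0.2, -4.0]
grip_width: 0.0392
[-0.18432226  0.17599161 -4.03854998] [0.66499403 0.21766624 0.15393744] [ 0.     0.003 -0.002  0.     0.001  0.001  0.001]
[([432.5, 189.2], 0.96, array([ 0.17611456, -0.25786394,  0.0222936 ])), ([374.5, 179.7], 0.83, array([ 0.3769848 , -0.23010588,  0.0218113 ])), ([227.9, 215.2], 0.62, array([0.65072719, 0.23464977, 0.13170049])), ([314.9, 143.1], 0.5, array([ 0.62893569, -0.27102952,  0.08903305]))]
jar [([243.0, 148.0], 0.73), ([266.0, 205.0], 0.67)]
spatula [([166.0, 218.0], 0.71), ([335.0, 215.0], 0.62)]
dish_lid [([385.0, 136.0], 0.51), ([294.0, 149.0], 0.63)]
dishes [([166.0, 218.0], 0.84), ([253.0, 334.0], 0.89)]
beaker [([461.0, 211.0], 0.82), ([370.0, 147.0], 0.83)]
flask [([317.0, 118.0], 0.53), ([253.0, 190.0], 0.84)]
```

View pics/s12.png

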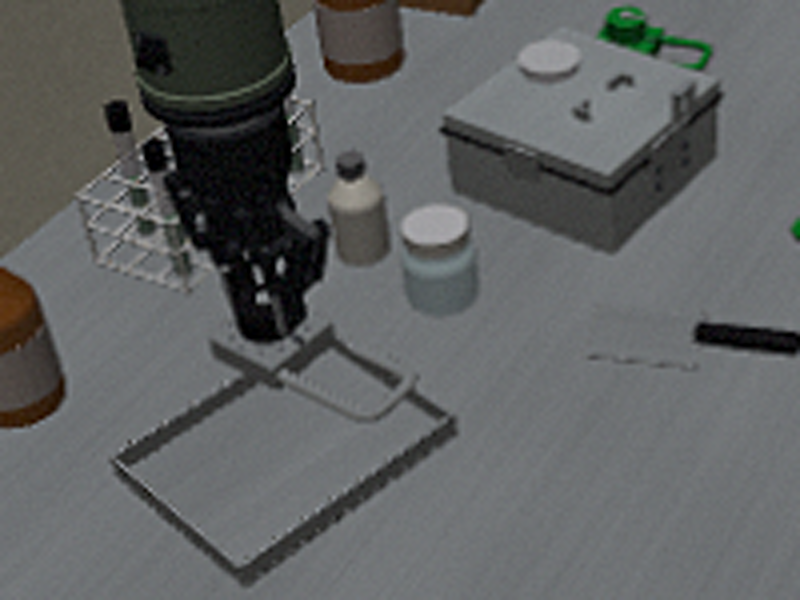

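View pics/t12.png

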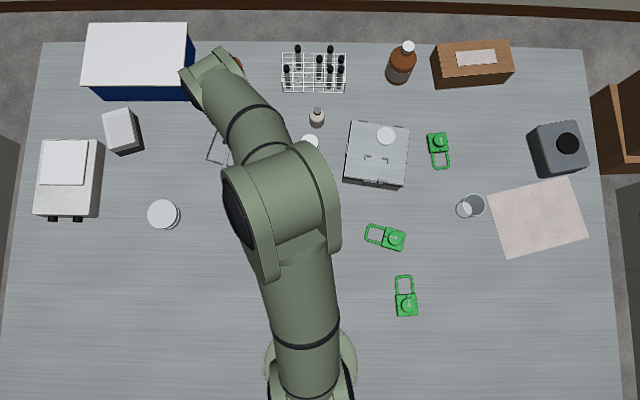

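The side view shows the lock level above the tray with its shackle out. The bystanders are where they were, and the underside is near 0.105 m. Handing in.

```bash
python3 - <<'E'
from workcell import bot,status
print(status.observe()["position"]); print(bot.job_done())
E
```

```text
[0.66477321 0.21756942 0.15330215]
the job is handed in; nothing more can be done
None
```

I turned the dial two notches clockwise to the index mark and pulled the shackle out to its end stop. Then I lifted the open lock by its dial and handed the job in while holding it over the tray, at about 19 s of the 70 s allowed. No verdict was reported.

**Last checks:**
- **Dial:** after I let go, the pointer stood within about 2° of the index mark, and the shackle was still shut.
- **Shackle:** the bow measured 112.4 mm from the dial axis, which is about 28 mm out. The force rose to 13 N at the stop. The last side picture still shows the shackle out.
- **Final hold:** the TCP was at (0.665, 0.218, 0.153) over a tray centre measured at about (0.664, 0.22). The underside is about 0.105 m up, worked out from the TCP height. The lock looks level and was almost still, with about 4 N of weight on the wrist and an 80 N grip setting.
- **Bystanders:** in the final pictures they appear where they started.

**What disagreed:**
- **Lifting grip:** the fingers closed 3–4 mm higher than commanded, with about 10 N of contact force, probably resting on the lock's raised index mark. The hold stayed firm.
- **Tray position:** the side camera's network mark put the tray centre about 1.5 cm further left (+y) than the other measurements, still inside the 5 cm tolerance.
- **Top camera:** with the arm in view, its network gave wrong marks for the jar and spatula. I relied on the side view for those two.

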